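# Isolate the glass-washer tank and lift its wash arm out through the deck opening

## Robot

A 6-joint arm with a two-finger parallel gripper is mounted at the origin on a cart in front of the work surface, level with it; the furniture and walls round the work are solid. World frame = base frame: x ahead of the robot, y to its left, z up, the work surface at z = 0. Lengths are in m, angles in rad, forces in N, time in s.
With the tool pointing down it reaches from about 0.35 to 0.85 m from the base axis. Payload 8.1 kg.
Tool frame: the origin (TCP) lies at the very end of the fingers, on their centre line; the grasp point (between the pads) lies 19 mm behind it; z points along the fingers, y is the line along which they close (so a half turn about z gives the same grasp; the last joint's range is limited). The gripper opens to 93 mm and grips with 3 to 60 N. Pads are 15 mm wide; open, the fingers measure 128 mm over their backs; the gripper's body (75 mm by 188 mm) begins 65 mm behind the grasp point.
Start: joints at [-1.43, 0.13, 1.488, -0, 1.523, -0.085], TCP at [0.134, -0.585, 0.219] pointing down, gripper open.
Joint ranges: [-2.96, 2.96], [-0.89, 2.26], [0.02, 2.5], [-1.34, 4.48], [0, 2.73], [-2.66, 2.66]. Speed limits (rad/s): [2.39, 2.39, 2.79, 3.14, 3.14, 3.14].

## Interface

Orientations are given as a rotation vector (axis times angle).
In Python, from plant import read_state, eyes, workorder gives the robot as it stands. The module is installed in compiled form; this text tells all that it offers.
- The arm moves only by the tool play_rows, never from a script. Its argument "targets" is one flat list of numbers, 4 for each row, row after row: the shift along the tool's x, y, z in cm, then the turn about the tool's z in degrees. In form: [dx, dy, dz, roll, dx, dy, dz, roll, ...]. A call has 1 to 8 rows; each row is the pose to reach, as a shift and turn from the pose commanded when the call began, along the tool's axes at that moment; what a row does not reach only later rows make up. A row lasts 1/12 s, in which the tool goes at most 41.7 mm and 7.16 degrees, less where a joint would pass 70% of its speed; a pose out of reach is approached as far as the arm can. A call with a gripper value outside its range is refused whole. "grip" is the finger opening in cm, from 0 to 9.3, set as the call begins (left out, the last holds). The fingers move at their own pace and stop on an object; "grip_force" is the grip in N (left out, the last holds). Time passes only in rows, so rows that repeat a pose let the fingers close. It gives the time, the measured TCP pose, the force, the opening and the grip force at its end, in the units of the state.
- read_state(): the state, without advancing time (a new reading comes with each control period).
- eyes.read_camera(name): name is "scene" or "top" or "wrist"; returns a dict with "image" (480x640x3 uint8, red, green, blue), "vfov" (degrees; the focal length in pixels is half the picture's height over the tangent of half this angle, whatever the lens; pixels are square), "cx", "cy" (the principal point, pixels), "cam_to_world" (4x4, takes a point from camera to world coordinates); the wrist camera has in their place "T_tool_cam" (4x4, takes a point from camera to tool coordinates, whose origin is the TCP and whose axes are the flange's). Camera axes: x right, y up, looking along -z (the intrinsics and any distortion apply to the point x, -y, -z); pixel columns grow to the right and rows downward; lengths in m; the calibration is good to about 2 mm. A picture is of the moment at which its call begins: read the wrist's pose just before it. There is no depth.
- workorder.close_job(): hands the job in; it is judged then, once.
The state is a dict: "t": time; "q": joint angles; "dq": joint speeds; "joint_torque": joint torques, N m; "tool_pos": TCP position; "orientation": TCP orientation; "force": force on the tool from outside, world axes, zero at the start; "wrist_torque": the same for the moment, N m; "opening": finger opening in m; "gripper_force": force on a finger pad.
Only numpy, scipy, OpenCV 4.12 (cv2) and the standard library are available. Lean on these libraries where they do the work, as an engineer would, in place of code of your own. Each camera call takes 0.05 s, during which the arm holds its last target. There are 200 camera calls.

## Task

Turn the rotary handle of the bench isolator clockwise to its off stop. Then lift the wash arm out of the steel tank by the grip on its stem: it is longer than the opening in the deck, so tilt it and bring one end out before the other, without forcing it against the tank. Finish still holding it in the gripper, level and still, above the tank and wholly clear of the deck; leave the isolator off and do not disturb the navy mug or the low white cup.

Things in the scene. Friction and masses are not known exactly. Their poses are not given: they have to be found in the camera images.
- wash_tank: Fixed steel tank, a closed box 150 (own x) x 310 (own y) x 104 mm high. Origin: centre of its underside on the worktop, z up. Inside, 144 x 304 mm of free space from the floor at z 6 to the deck's underside at z 100; in the middle a round pedestal 60 mm across, top at z 20, with an upright stub spindle 14 mm thick and 12 mm high.
- opening (a point): Centre of the rectangular opening in the tank's flat top deck, at the deck's upper face (104 mm above the worktop). Opening 70 (x) x 150 mm (y), deck 4 mm thick; axes as the tank.
- wash_arm: Loose wash arm, about 0.22 kg, an upside-down T. Origin: centre of the hub's underside; z up the stem, y along the bar. Steel bar 200 (y) x 24 x 12 mm, centre line at z 16; hub 52 mm across, z 0 to 24, its 24 mm bore loose over the tank's spindle; stem 16 mm thick. Seated: origin 20 mm above the worktop, bar under the deck, turned up to 0.25 rad against the opening; lift 12 mm to free it.
- stem_grip (a point): Centre of the wash arm's grey square grip at the top of its stem, 152 mm above the arm's origin; grip 22 x 22 x 50 mm high, sides parallel to the arm's own x and y; it stands above the deck.
- bar_end_left (a point): Middle of the end of the bar at own +y, 100 mm from the axis.
- bar_end_right (a point): Middle of the end of the bar at own -y, 100 mm from the axis.
- isolator: Fixed grey box with the rotary handle on its top, 90 (own x) x 72 (own y) x 81 mm high, standing to the left or right of the tank; a red-topped round kitchen timer stands on the other side. Origin: centre of its underside; its front faces own -x, roughly to the robot.
- handle_grip (a point): On the handle's axis (middle of the box's top), at the height to grip, 107 mm above the worktop; its x axis lies along the bar and turns with it. Handle: black upright bar 56 long x 14 thick, z 91 to 119 mm, on a disc 46 mm across; a short white line on top marks the end that points to the box's front when on.
- isolator_handle (a joint): Turn of the isolator handle: 0 = on (bar along the box's own x, marked end to its front), grows clockwise seen from above, 1.047 rad (60 degrees) = off, at a hard stop. It turns with light friction (0.08 N m) and stays where it is left.
- navy_mug: Loose dark mug, 73 mm across, 92 mm high, behind on the left; bystander.
- low_cup: Loose low white cup, 71 mm across, 58 mm high, behind on the right; bystander.

How it is judged:
On the way, in this order (a step that is already met when the one before it is completed fails the run):
1. the isolator is turned off while the wash arm is still seated (value of joint isolator_handle above 0.95 rad and z of wash_arm in the frame of wash_tank below 0.03 m), for 0.2 s.
2. the wash arm passes the opening tilted, one end above the deck and the other still below it (angle between wash_arm's own z axis and vertical above 0.12 rad and contact force between the fingers and wash_arm above 0.5 N and ((z of bar_end_left in the frame of opening above 0 m and z of bar_end_right in the frame of opening below -0.004 m) or (z of bar_end_right in the frame of opening above 0 m and z of bar_end_left in the frame of opening below -0.004 m))), for 0.1 s.
At the end, for the whole second after the job is handed in: Handle within 0.1 rad of its off stop; wash arm held in the fingers, off the tank, hub 15 mm and bar ends 20 mm or more above the deck, within 0.2 rad of level and 120 mm of the opening's centre in plan, under 0.03 m/s; mug and cup within 30 mm of their starts (value of joint isolator_handle above 0.95 rad and z of wash_arm in the frame of opening above 0.015 m and z of each of bar_end_left, bar_end_right in the frame of opening above 0.02 m and horizontal distance between wash_arm and opening below 0.12 m and angle between wash_arm's own z axis and vertical below 0.2 rad and linear speed of wash_arm below 0.03 m/s and contact force between the fingers and wash_arm above 0.5 N and contact force between wash_arm and wash_tank below 0.1 N and distance of each of navy_mug, low_cup from where it was at the start of the episode below 0.03 m); the arm keeps its last pose, push and grip.
It fails at once if the wash arm is unseated while the isolator is not off (z of wash_arm in the frame of wash_tank above 0.035 m and value of joint isolator_handle below 0.9 rad).
It fails at once if the wash arm is forced against the tank (over 40 N) (contact force between wash_arm and wash_tank above 40 N).
It fails at once if the navy mug or the low cup is pushed away or knocked over (distance of any of navy_mug, low_cup from where it was at the start of the episode above 0.04 m or angle between any of navy_mug, low_cup's own z axis and vertical above 0.5 rad).
It also fails if it takes over 61 s, if anything falls off the work surface, if the arm or the gripper's body presses on something with over 40 N, if the wrist force passes 120 N, or if a joint passes its speed limit or range.

## Working session

There is one attempt and no reset: what is moved stays moved. The work goes in short steps, Python scripts to look and compute and a tool call to move; the robot and the scene stay as the last step left them, time stands still between calls to the robot, and variables do not carry over. Pictures are saved under pics/ and viewed, at most 10 in all, crops included, and the job is handed in when it is done.

Besides the shell and the picture viewer there is one more tool, called after "Call:" in YAML: its name, and indented under it one key for each argument. play_rows: Moves the arm, as the interface text tells. Its arguments: {"type":"object","properties":{"targets":{"type":"array"},"grip":{"type":"number"},"grip_force":{"type":"number"}},"required":["targets"]}

```bash
mkdir -p pics
cat > h.py <<'E'
import numpy as np,cv2
from scipy.spatial.transform import Rotation as R
from plant import read_state,eyes,workorder
def cam(n):
    s=read_state(); c=eyes.read_camera(n)
    if 'cam_to_world' in c: T=np.array(c['cam_to_world'])
    else:
        W=np.eye(4); W[:3,:3]=R.from_rotvec(s['orientation']).as_matrix(); W[:3,3]=s['tool_pos']
        T=W@np.array(c['T_tool_cam'])
    f=240/np.tan(np.radians(c['vfov'])/2)
    return c,T,f
def ray(c,T,f,u,v):
    d=T[:3,:3]@np.array([(u-c['cx'])/f,-(v-c['cy'])/f,-1]); return T[:3,3],d/np.linalg.norm(d)
def onz(c,T,f,u,v,z):
    o,d=ray(c,T,f,u,v); return o+d*(z-o[2])/d[2]
def proj(c,T,f,p):
    q=T[:3,:3].T@(np.array(p)-T[:3,3]); return c['cx']+f*q[0]/-q[2],c['cy']-f*q[1]/-q[2]
def two(a,b):
    (o1,d1),(o2,d2)=a,b
    A=np.stack([d1,-d2],1); t=np.linalg.lstsq(A,o2-o1,rcond=None)[0]
    p,q=o1+t[0]*d1,o2+t[1]*d2; return (p+q)/2,np.linalg.norm(p-q)
E
python3 - <<'E'
from h import *
import pickle
print(read_state())
D={}
for n in('top','scene'):
    c,T,f=cam(n); D[n]=(c,T,f); cv2.imwrite(f'pics/{n}.png',c['image'][:,:,::-1]); print(n,[k for k in c],c['vfov'],c['cx'],c['cy'],T[:3,3],{k:v for k,v in c.items() if 'dist' in k})
pickle.dump(D,open('d.pkl','wb'))
E
```

```text
{'t': 0.0, 'q': array([-1.43041498e+00,  1.31135908e-01,  1.48926578e+00,  4.02389716e-05,
        1.52300533e+00, -8.54285607e-02]), 'dq': array([-0.00121074, -0.00024286,  0.00077139,  0.00163022,  0.00090198,
       -0.00023005]), 'joint_torque': array([-2.98180552e-03, -5.59842610e+01, -4.91761351e+01,  7.64313480e-02,
        3.48999817e-02, -1.46259340e-04]), 'tool_pos': array([ 0.13427811, -0.58420232,  0.21760995]), 'orientation': array([-3.11978726e+00, -3.53740734e-01,  1.51805722e-05]), 'force': array([0.19991246, 0.13318157, 0.14339719]), 'wrist_torque': array([-0.06287936,  0.01495936,  0.01544825]), 'gripper_force': 0.0, 'opening': 0.09338914884487137}
top ['image', 'vfov', 'cx', 'cy', 'cam_to_world'] 52.85606707115619 318.44174512946256 241.10320676739454 [ 0.43875476 -0.00278669  1.18407582] {}
scene ['image', 'vfov', 'cx', 'cy', 'cam_to_world'] 47.93209534276741 318.34257516432484 242.15223251663363 [0.03313121 1.00424863 0.80849091] {}
```

View pics/top.png

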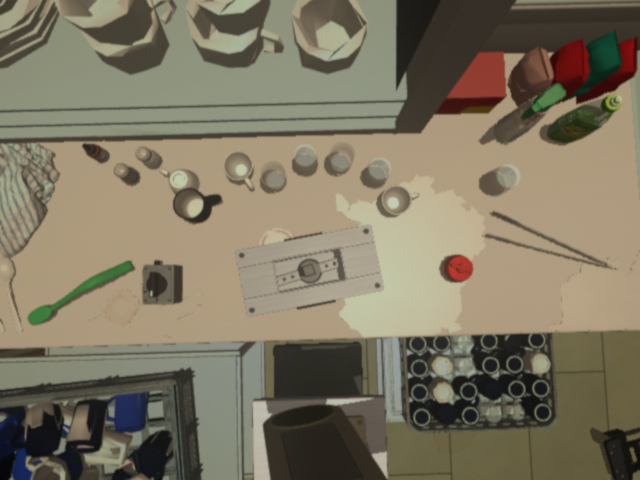

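View pics/scene.png

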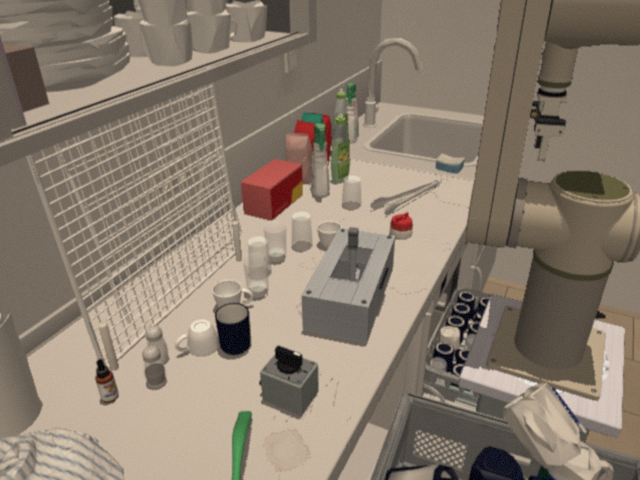

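Top view: isolator at about (162,283), tank at (310,270), grip at (310,270), timer at (458,268), mug at (192,204), cup at (396,200). I'll enlarge the isolator and tank.

Run:
```python
import pickle,cv2
D=pickle.load(open('d.pkl','rb'));from h import *
im=D['top'][0]['image'][:,:,::-1]
a=cv2.resize(im[215:325,130:395],None,fx=3,fy=3,interpolation=cv2.INTER_CUBIC)
cv2.imwrite('pics/topz.png',a)
for (u,v,z) in [(162,283,.081),(310,270,.197),(310,270,.104),(192,204,.09),(396,200,.058),(458,268,.03)]: print(onz(*D['top'],u,v,z))
```

```text
[0.43613099 0.34629846 0.081     ]
[0.45465193 0.00819392 0.197     ]
[0.45614973 0.00922848 0.104     ]
[0.61396104 0.27465829 0.09      ]
[ 0.61601576 -0.19704183  0.058     ]
[ 0.45255355 -0.34375804  0.03      ]
```

View pics/topz.png

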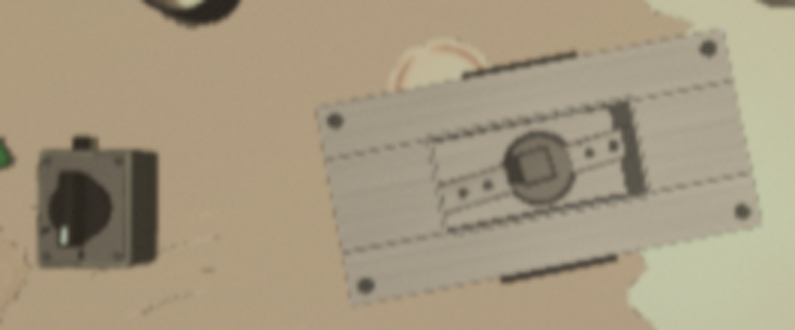

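Crop: deck corners at crop (317,107),(722,30),(762,225),(352,306), opening (435,140)-(648,195), grip top ~(537,166), hub/disc (540,170). The isolator's top spans (40,150)-(131,265), with the white mark at (64,235), so the handle is near "on".

Run:
```python
import pickle
from h import *
D=pickle.load(open('d.pkl','rb'))
def P(u,v,z): return onz(*D['top'],130+u/3-.33,215+v/3-.33,z)
d=[P(*p,.104) for p in [(317,107),(722,30),(762,225),(352,306)]]
print('deck c',np.mean(d,0),[np.linalg.norm(d[i]-d[i-1]) for i in range(4)])
ya=(d[0]+d[3]-d[1]-d[2]); print('tank yaw',np.degrees(np.arctan2(-ya[0],ya[1])))
o=[P(*p,.104) for p in [(433,140),(628,102),(648,193),(446,230)]]
print('op c',np.mean(o,0),[np.linalg.norm(o[i]-o[i-1]) for i in range(4)])
print('grip top',P(537,166,.197))
# bar direction by bar hole points at z .042
a,b=P(463,193,.042),P(613,146,.042); e=a-b; print('bar yaw',np.degrees(np.arctan2(-e[0],e[1])),(a+b)/2)
b=[P(*p,.081) for p in [(40,150),(132,151),(131,265),(38,265)]]
print('iso c',np.mean(b,0),[np.linalg.norm(b[i]-b[i-1]) for i in range(4)]); x=b[0]+b[1]-b[2]-b[3]; print('yaw',np.degrees(np.arctan2(x[1],x[0])))
m=P(64,235,.119); v=m-np.mean(b,0); print('mark',v,'angle', np.degrees(np.arctan2(v[1],-v[0])))
s=read_state(); Rm=R.from_rotvec(s['orientation']).as_matrix(); print(Rm.round(3))
```

```text
deck c [0.45589859 0.01090801 0.104     ] [np.float64(0.14971497094683117), np.float64(0.3082437044216772), np.float64(0.1483612322126716), np.float64(0.3093388974050811)]
tank yaw 9.406706416933574
op c [0.45609648 0.01080982 0.104     ] [np.float64(0.0674737054408319), np.float64(0.14814493464633405), np.float64(0.06933796997126702), np.float64(0.15242870705350148)]
grip top [0.45471847 0.01090676 0.197     ]
bar yaw 15.8269567928668 [0.45448124 0.01225012 0.042     ]
iso c [0.43441765 0.35516412 0.081     ] [np.float64(0.08672169752038779), np.float64(0.06974631785347189), np.float64(0.08599924895476817), np.float64(0.0700642669710455)]
yaw -0.8713992361251541
mark [-0.01937319  0.00319302  0.038     ] angle 9.359148636207731
[[ 0.975  0.224 -0.   ]
 [ 0.224 -0.975  0.002]
 [ 0.    -0.002 -1.   ]]
```

Call:
play_rows:
  targets: [0, 0, -8, 0, 34.6, -31.6, -8, 0, 34.6, -31.6, -8, 0, 34.6, -31.6, -8, 0, 34.6, -31.6, -8, 0, 34.6, -31.6, -8, 0, 34.6, -31.6, -8, 0, 34.6, -31.6, -8, 0]

```text
t: 0.77
tool_pos: [0.3001, -0.3437, 0.2838]
orientation: [-3.121, -0.353, 0.0]
force: [1.5, -0.4, 0.3]
opening: 0.0927
gripper_force: 0.0
```

```bash
cat >> h.py <<'E'
def go(x,y,z,yawdeg):
    "shift in cm and roll to reach world TCP x,y,z with tool-x yaw"
    s=read_state(); M=R.from_rotvec(s['orientation']).as_matrix()
    yaw=np.degrees(np.arctan2(M[1,0],M[0,0])); r=(yaw-yawdeg+180)%360-180
    print('now',s['t'],s['tool_pos'].round(4),'yaw',yaw.round(2),'q',s['q'].round(2),'F',s['force'].round(1),'op',s['opening'].round(4))
    print('go',(M.T@(np.array([x,y,z])-s['tool_pos'])*100).round(2),r.round(2))
E
python3 -c "
from h import *
go(.40,.33,.28,171)"
```

```text
Traceback (most recent call last):
  File "h.py", line 26, in go
    print('now',s['t'],s['tool_pos'].round(4),'yaw',yaw.round(2),'q',s['q'].round(2),'F',s['force'].round(1),'op',s['opening'].round(4))
                                                                                                                  ^^^^^^^^^^^^^^^^^^
AttributeError: 'float' object has no attribute 'round'
```

```bash
sed -i "s/s\['opening'\].round(4)/s['opening']/" h.py
python3 -c "
from h import *
go(.42,.0,.29,90)"
```

```text
now 0.7667 [ 0.3001 -0.3437  0.2838] yaw 12.91 q [-0.97 -0.28  1.76  0.    1.66  0.38] F [ 1.5 -0.4  0.3] op 0.09271613693777535
go [ 19.36 -30.83  -0.6 ] -77.09
```

Call:
play_rows:
  targets: [2.4, -3.8, -0.5, -7, 4.8, -7.7, -0.5, -14, 7.2, -11.5, -0.5, -21, 9.6, -15.4, -0.5, -28, 12, -19.2, -0.5, -35, 14.4, -23, -0.5, -42, 16.8, -27, -0.5, -49, 19.2, -30.8, -0.5, -56]

```text
t: 1.43
tool_pos: [0.408, -0.0286, 0.289]
orientation: [2.585, 1.786, 0.0]
force: [0.7, -0.6, 0.6]
opening: 0.0932
gripper_force: 0.0
```

```bash
python3 -c "
from h import *
go(.40,.33,.27,171)"
```

```text
now 1.4333 [ 0.408  -0.0286  0.289 ] yaw 69.28 q [-0.2  -0.42  1.86 -0.    1.7   0.17] F [ 0.7 -0.6  0.6] op 0.09318607195628494
go [ 33.26 -13.44   1.89] -101.72
```

Call:
play_rows:
  targets: [4, -1.6, 0.5, -7, 8, -3.2, 1, -14, 12, -4.8, 1.5, -21, 16, -6.4, 1.9, -28, 20, -8, 1.9, -35, 24, -9.6, 1.9, -42, 28, -11.2, 1.9, -49, 33.2, -13.4, 1.9, -56]

```text
t: 2.1
tool_pos: [0.4024, 0.3037, 0.2697]
orientation: [-1.443, -2.79, 0.0]
force: [0.9, -0.3, 0.8]
opening: 0.0929
gripper_force: 0.0
```

```bash
python3 -c "
from h import *
go(.40,.34,.27,171)
c,T,f=cam('wrist'); print(T.round(3)); print([proj(c,T,f,p) for p in [(.434,.355,.119),(.455,.011,.197)]])"
```

```text
now 2.1 [0.4024 0.3037 0.2697] yaw 125.3 q [ 0.54 -0.15  1.67 -0.    1.62 -0.07] F [ 0.9 -0.3  0.8] op 0.09294991617369741
go [ 3.1   1.91 -0.03] -45.7
[[ 0.816 -0.552 -0.172  0.354]
 [ 0.578  0.78   0.242  0.371]
 [ 0.    -0.297  0.955  0.436]
 [ 0.     0.     0.     1.   ]]
[(np.float64(388.67065109219675), np.float64(197.48558242071078)), (np.float64(172.05856363354968), np.float64(556.2930945089339))]
```

Camera sees the handle. Finish the roll, then look.

Call:
play_rows:
  targets: [3.0, 1.9, 0, -7, 3.0, 1.9, 0, -14, 3.0, 1.9, 0, -21, 3.0, 1.9, 0, -28, 3.0, 1.9, 0, -35, 3.0, 1.9, 0, -42, 3.0, 1.9, 0, -45.7, 3.0, 1.9, 0, -45.7]

```text
t: 2.82
tool_pos: [0.4013, 0.3368, 0.2696]
orientation: [-0.252, -3.131, 0.001]
force: [0.1, -0.4, 0.2]
opening: 0.0933
gripper_force: 0.0
```

```bash
python3 -c "
from h import *
import pickle
c,T,f=cam('wrist'); pickle.dump((c,T,f),open('w1.pkl','wb'))
cv2.imwrite('pics/w1.png',c['image'][:,:,::-1])
print(proj(c,T,f,(.434,.355,.119)))
go(.434,.355,.15,171)"
```

```text
(np.float64(348.0430192173246), np.float64(259.5402153492823))
now 2.8667 [0.4014 0.3368 0.2697] yaw 170.55 q [ 0.6  -0.09  1.62  0.    1.61 -0.81] F [-0.7  1.3  0.4] op 0.09277692393036228
go [-2.93  2.33 11.97] -0.45
```

View pics/w1.png

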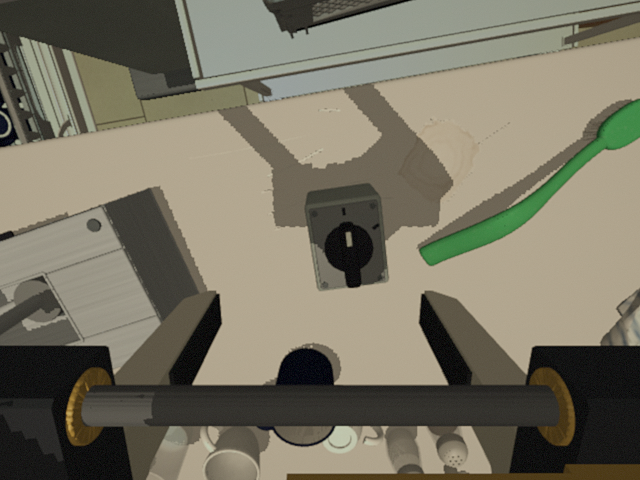

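Wrist view: box top corners (307,206),(380,203),(388,282),(319,290), the white mark at (348,238), and the handle bar running down to about (353,287).

```bash
python3 -c "
from h import *
import pickle
D=pickle.load(open('w1.pkl','rb'));c,T,f=D
b=[onz(*D,*p,.081) for p in [(307,206),(380,203),(388,282),(319,290)]]
print(np.mean(b,0),[np.linalg.norm(b[i]-b[i-1]) for i in range(4)])
x=b[3]+b[2]-b[0]-b[1];print('yaw',np.degrees(np.arctan2(x[1],x[0])))
im=c['image'].astype(int);sub=im[200:300,300:395]
m=(sub.min(2)>150).astype(np.uint8);ys,xs=np.nonzero(m[22:60,30:65]);
P=np.stack([xs+330,ys+222],1).astype(float);print(len(P),P.mean(0))
vx=cv2.fitLine(P.astype(np.float32),cv2.DIST_L2,0,.01,.01).ravel();print(vx)
a=onz(*D,*(P.mean(0)-vx[:2]*5),.119);e=onz(*D,*(P.mean(0)+vx[:2]*5),.119)
print(onz(*D,*P.mean(0),.119),(a-e)[:2],np.degrees(np.arctan((a-e)[1]/(a-e)[0])))
k=cv2.resize(c['image'][190:310,290:410,::-1],None,fx=5,fy=5,interpolation=cv2.INTER_CUBIC);cv2.imwrite('pics/w1z.png',k)
"
```

```text
[0.43492068 0.35803661 0.081     ] [np.float64(0.0847347220620243), np.float64(0.06712071326417964), np.float64(0.079151529620774), np.float64(0.06798939486539095)]
yaw -1.3580955161123638
0 [nan nan]<string>:10: RuntimeWarning: Mean of empty slice.
  ret = um.true_divide(
Traceback (most recent call last):
cv2.error: OpenCV(4.12.0) /io/opencv/modules/imgproc/src/linefit.cpp:50: error: (-215:Assertion failed) count > 0 in function 'fitLine2D_wods'
```

```bash
python3 -c "
from h import *
import pickle
D=pickle.load(open('w1.pkl','rb'));c,T,f=D
for p in [(348,238),(348,231),(349,245)]: print(onz(*D,*p,.119))
k=cv2.resize(c['image'][190:310,290:410,::-1],None,fx=5,fy=5,interpolation=cv2.INTER_CUBIC);cv2.imwrite('pics/w1z.png',cv2.convertScaleAbs(k,alpha=1.6,beta=20))
"
```

```text
[0.41493331 0.35763749 0.119     ]
[0.40887767 0.35848699 0.119     ]
[0.42119179 0.35761495 0.119     ]
```

View pics/w1z.png

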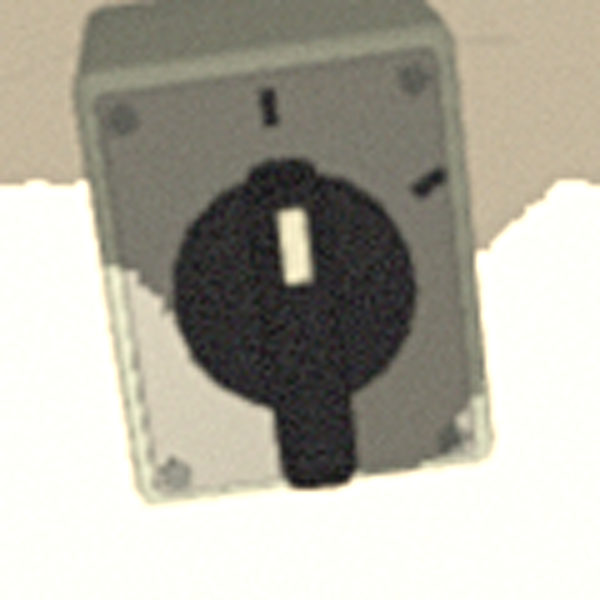

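The bar is parallel to the box, so the handle is at 0 (bar along world x, about -1°). The off tick is at the right (435,182). I'll align the tool yaw to 179° and descend.

```bash
python3 -c "
from h import *
go(.4345,.3565,.096,179)"
```

```text
now 2.8667 [0.4014 0.3368 0.2697] yaw 170.55 q [ 0.6  -0.09  1.62  0.    1.61 -0.81] F [-0.7  1.3  0.4] op 0.09277692393036228
go [-2.95  2.49 17.37] -8.45
```

Call:
play_rows:
  targets: [-1.5, 1.25, 3, -4, -2.95, 2.5, 6, -8.4, -2.95, 2.5, 9.5, -8.4, -2.95, 2.5, 13, -8.4, -2.95, 2.5, 15.5, -8.4, -2.95, 2.5, 17, -8.4, -2.95, 2.5, 17.3, -8.4, -2.95, 2.5, 17.3, -8.4]

```text
t: 3.53
tool_pos: [0.4337, 0.3562, 0.0957]
orientation: [-0.029, -3.139, 0.003]
force: [1.0, -0.5, -0.0]
opening: 0.0933
gripper_force: 0.0
```

Call:
play_rows:
  targets: [0, 0, 0, 0, 0, 0, 0, 0, 0, 0, 0, 0, 0, 0, 0, 0, 0, 0, 0, 0, 0, 0, 0, 0]
  grip: 0.5
  grip_force: 15

```text
t: 4.03
tool_pos: [0.435, 0.3571, 0.0977]
orientation: [0.027, 3.141, 0.001]
force: [0.1, -0.3, 0.0]
opening: 0.0576
gripper_force: 0.0
```

```bash
python3 -c "
from h import *
go(.4345,.3565,.096,179);s=read_state();print(s['gripper_force'],s['wrist_torque'])"
```

```text
now 4.0333 [0.435  0.3571 0.0977] yaw 179.03 q [ 0.6   0.12  1.73 -0.    1.3  -0.96] F [ 0.1 -0.3  0. ] op 0.05760110774752048
go [ 0.05 -0.06  0.17] 0.03
0.0 [ 0.03192908 -0.13689682  0.01523896]
```

Call:
play_rows:
  targets: [0, 0, 0, 0, 0, 0, 0, 0, 0, 0, 0, 0, 0, 0, 0, 0, 0, 0, 0, 0, 0, 0, 0, 0, 0, 0, 0, 0, 0, 0, 0, 0]

```text
t: 4.7
tool_pos: [0.4347, 0.3581, 0.0971]
orientation: [0.026, 3.141, 0.004]
force: [0.6, 6.9, -2.3]
opening: 0.0137
gripper_force: 15.0
```

Call:
play_rows:
  targets: [0, 0.1, 0, 5, 0, 0.1, 0, 11, 0, 0.1, 0, 17, 0, 0.1, 0, 23, 0, 0.1, 0, 29, 0, 0.1, 0, 35, 0, 0.1, 0, 40, 0, 0.1, 0, 45]

```text
t: 5.37
tool_pos: [0.4347, 0.358, 0.0971]
orientation: [-1.233, -2.89, -0.0]
force: [-0.4, 0.5, 0.6]
opening: 0.0138
gripper_force: 15.0
```

Call:
play_rows:
  targets: [0, 0, 0, 4, 0, 0, 0, 8, 0, 0, 0, 12, 0, 0, 0, 14, 0, 0, 0, 15, 0, 0, 0, 16, 0, 0, 0, 16, 0, 0, 0, 16]

```text
t: 6.03
tool_pos: [0.4346, 0.358, 0.0972]
orientation: [-1.616, -2.694, -0.0]
force: [-1.1, 1.6, 1.1]
opening: 0.0142
gripper_force: 15.1
```

```bash
python3 -c "
from h import *
go(.4345,.3565,.096,179);s=read_state();print(s['gripper_force'],s['wrist_torque'])"
```

```text
now 6.0333 [0.4346 0.358  0.0972] yaw 118.1 q [0.6  0.12 1.72 0.   1.3  0.11] F [-1.1  1.6  1.1] op 0.01424186233801664
go [-0.13 -0.08  0.12] -60.9
15.125055760145187 [0.12312987 0.12515737 0.31038014]
```

At the stop (60.9° turned, 0.31 N m). Release and rise.

Call:
play_rows:
  targets: [0, 0, 0, 0, 0, 0, 0, 0, 0, 0, 0, 0, 0, 0, -2, 0, 0, 0, -6, 0, 0, 0, -10, 0, 0, 0, -14, 0, 0, 0, -18, 0]
  grip: 6.5

```text
t: 6.7
tool_pos: [0.4344, 0.3575, 0.2788]
orientation: [1.617, 2.693, -0.0]
force: [0.4, 0.3, -0.4]
opening: 0.0621
gripper_force: 0.0
```

```bash
python3 -c "
from h import *
go(.44,.04,.29,105.8)"
```

```text
now 6.7 [0.4344 0.3575 0.2788] yaw 118.03 q [ 0.6   0.01  1.5  -0.    1.63  0.11] F [ 0.4  0.3 -0.4] op 0.0620901172128913
go [-28.29 -14.43  -1.11] 12.23
```

Call:
play_rows:
  targets: [-3.6, -1.8, -1.1, 6, -7.2, -3.6, -1.1, 12, -10.8, -5.4, -1.1, 12.2, -14.4, -7.2, -1.1, 12.2, -18, -9, -1.1, 12.2, -21.6, -10.8, -1.1, 12.2, -25.2, -12.6, -1.1, 12.2, -28.3, -14.4, -1.1, 12.2]

```text
t: 7.37
tool_pos: [0.4404, 0.0381, 0.2882]
orientation: [1.894, 2.505, 0.0]
force: [0.1, -0.0, 0.1]
opening: 0.0649
gripper_force: 0.0
```

Call:
play_rows:
  targets: [0, 0, 0, 0, 0, 0, 0, 0]

```text
t: 7.53
tool_pos: [0.4407, 0.0386, 0.2882]
orientation: [1.899, 2.502, 0.0]
force: [-0.4, 1.0, 0.3]
opening: 0.065
gripper_force: 0.0
```

```bash
python3 -c "
from h import *
import pickle
c,T,f=cam('wrist'); pickle.dump((c,T,f),open('w2.pkl','wb'))
cv2.imwrite('pics/w2.png',cv2.convertScaleAbs(c['image'][:,:,::-1],alpha=1.2))
print(proj(c,T,f,(.455,.011,.197)),proj(c,T,f,(.4345,.3575,.119)))
go(.455,.011,.153,105.8)"
```

```text
(np.float64(329.4119214704975), np.float64(287.6719162698467)) (np.float64(443.7982263459953), np.float64(-245.35429830676108))
now 7.5833 [0.4407 0.0399 0.2882] yaw 105.7 q [-0.03 -0.32  1.79  0.    1.68 -0.3 ] F [ 0.2 -0.4 -0.1] op 0.06510445584021812
go [-3.18  0.59 13.52] -0.1
```

View pics/w2.png

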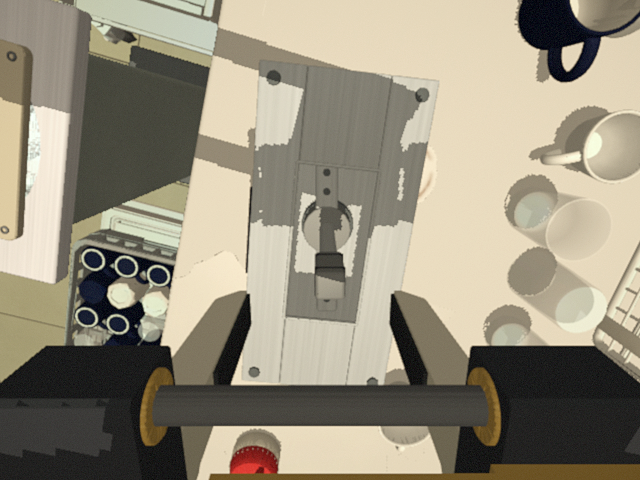

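Wrist view: grip top at about (329,283) against a predicted (329,288). The bar is vertical in the image (x 326 to 328), so the yaw matches. Descend and grip.

Call:
play_rows:
  targets: [-1.6, 0.3, 1, 0, -3.2, 0.6, 3, 0, -3.2, 0.6, 6, 0, -3.2, 0.6, 9, 0, -3.2, 0.6, 11.5, 0, -3.2, 0.6, 13, 0, -3.2, 0.6, 13.5, 0, -3.2, 0.6, 13.5, 0]

```text
t: 8.25
tool_pos: [0.4541, 0.0127, 0.1516]
orientation: [-1.89, -2.506, 0.002]
force: [0.4, 0.9, 0.6]
opening: 0.0649
gripper_force: 0.0
```

Call:
play_rows:
  targets: [0, 0, 0, 0, 0, 0, 0, 0, 0, 0, 0, 0, 0, 0, 0, 0, 0, 0, 0, 0, 0, 0, 0, 0, 0, 0, 0, 0, 0, 0, 0, 0]
  grip: 1.5
  grip_force: 15

```text
t: 8.92
tool_pos: [0.4553, 0.0112, 0.1533]
orientation: [1.894, 2.506, 0.0]
force: [0.6, 0.0, 2.3]
opening: 0.0219
gripper_force: 15.0
```

```bash
python3 -c "
from h import *
go(.455,.011,.153,105.8);s=read_state();print(s['gripper_force'],s['wrist_torque'])"
```

```text
now 8.9167 [0.4553 0.0112 0.1533] yaw 105.83 q [-0.09 -0.23  1.96  0.    1.41 -0.36] F [0.6 0.  2.3] op 0.021938812282061293
go [-0.01 -0.03  0.03] 0.03
14.9993397295475 [-0.05422741 -0.06083606 -0.03996052]
```

Call:
play_rows:
  targets: [0, 0, -0.5, 0, 0, 0, -1, 0, 0, 0, -1.5, 0, 0, 0, -1.9, 0, 0, 0, -2, 0, 0, 0, -2, 3, 0, 0, -2, 6.4, 0, 0, -2, 6.4]

```text
t: 9.58
tool_pos: [0.4552, 0.0113, 0.1732]
orientation: [2.035, 2.394, 0.0]
force: [-0.2, 0.7, -2.8]
opening: 0.0223
gripper_force: 15.0
```

```bash
cat >> h.py <<'E'
def tk():
    "gripper position in tank frame, mm: x, y, height of grasp point over deck"
    s=read_state(); a=np.radians(9.4); d=s['tool_pos']-[.456,.011,.104]
    M=R.from_rotvec(s['orientation']).as_matrix()
    print('t',round(s['t'],2),'G',np.round(1000*np.array([d[0]*np.cos(a)+d[1]*np.sin(a),-d[0]*np.sin(a)+d[1]*np.cos(a),d[2]+.019]),1),'yaw',np.degrees(np.arctan2(M[1,0],M[0,0])).round(1),'F',s['force'].round(1),'tau',s['wrist_torque'].round(2),'grip',s['gripper_force'],s['opening'])
E
python3 -c "
from h import *
tk()"
```

```text
t 9.58 G [-0.8  0.4 88.2] yaw 99.3 F [-0.2  0.7 -2.8] tau [ 0.03 -0.11 -0.  ] grip 14.99937191605568 0.022326967412199795
```

Call:
play_rows:
  targets: [-1, 0.1, 0, 0, -2, 0.1, 0, 0, -3, 0.1, 0, 0, -4, 0.1, 0, 0, -4.2, 0.1, -1, 0, -4.2, 0.1, -2, 0, -4.2, 0.1, -3, 0, -4.2, 0.1, -3.5, 0]

```text
t: 10.25
tool_pos: [0.464, -0.0301, 0.2107]
orientation: [2.03, 2.395, 0.003]
force: [-0.0, 0.2, -1.9]
opening: 0.0217
gripper_force: 15.0
```

```bash
python3 -c "
from h import *
tk()"
```

```text
t 10.25 G [  1.2 -41.9 125.7] yaw 99.4 F [-0.   0.2 -1.9] tau [-0.02 -0.14 -0.02] grip 14.999755024909973 0.021672487337058934
```

Now push up slowly against the deck edge, so the arm pivots in the pads.

Call:
play_rows:
  targets: [0, 0, -0.1, 0, 0, 0, -0.2, 0, 0, 0, -0.3, 0, 0, 0, -0.4, 0]

```text
t: 10.58
tool_pos: [0.4627, -0.0298, 0.2115]
orientation: [-2.03, -2.397, 0.001]
force: [3.3, -0.8, -9.9]
opening: 0.0219
gripper_force: 15.0
```

```bash
python3 -c "
from h import *
tk()"
```

```text
t 10.58 G [ -0.  -41.3 126.5] yaw 99.5 F [ 3.3 -0.8 -9.9] tau [-0.13 -0.93  0.13] grip 15.001381784677505 0.021862445991848955
```

Call:
play_rows:
  targets: [0, 0, -0.1, 0, 0, 0, -0.2, 0, 0, 0, -0.3, 0, 0, 0, -0.3, 0]

```text
t: 10.92
tool_pos: [0.4618, -0.0303, 0.2121]
orientation: [-2.03, -2.394, 0.004]
force: [4.1, -4.7, -20.9]
opening: 0.0224
gripper_force: 14.9
```

```bash
python3 -c "
from h import *
tk()
import pickle
D={n:cam(n) for n in ('wrist','scene')};pickle.dump(D,open('w3.pkl','wb'))
a=D['wrist'][0]['image'];b=D['scene'][0]['image'][190:370,270:430]
b=cv2.resize(b,(320,360));o=np.zeros((480,760,3),np.uint8);o[:,:440]=a[:,100:540];o[:360,440:]=b
cv2.imwrite('pics/c3.png',o[:,:,::-1])"
```

```text
t 10.92 G [ -1.  -41.7 127.1] yaw 99.4 F [  4.1  -4.7 -20.9] tau [-0.61 -1.37  0.01] grip 14.93454024195671 0.02238664786342023
```

View pics/c3.png

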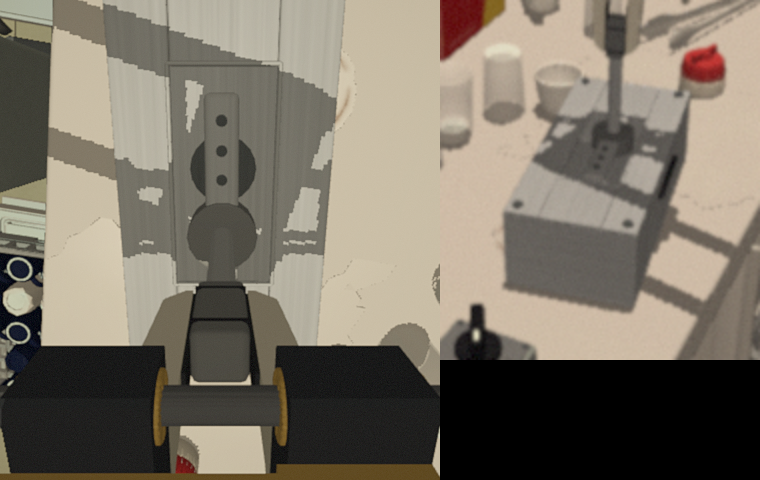

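Wrist view: hub (222,235) is centred in the opening, and the bar's left end (222,95) is inside the opening and nearly level. Contact is about 19 N and it hasn't pivoted, so I'll ease the grip.

Call:
play_rows:
  targets: [0, 0, 0, 0, 0, 0, 0, 0, 0, 0, 0, 0]
  grip_force: 6

```text
t: 11.27
tool_pos: [0.4627, -0.03, 0.2148]
orientation: [-2.031, -2.396, 0.001]
force: [-0.2, -2.7, -9.5]
opening: 0.0216
gripper_force: 6.0
```

```bash
python3 -c "
from h import *
tk()"
```

```text
t 11.27 G [-1.000e-01 -4.150e+01  1.298e+02] yaw 99.4 F [-0.2 -2.7 -9.5] tau [-0.31 -0.36  0.03] grip 5.997661650180817 0.021552793075608315
```

Call:
play_rows:
  targets: [0, 0, -0.1, 0, 0, 0, -0.2, 0, 0, 0, -0.3, 0, 0, 0, -0.4, 0]

```text
t: 11.6
tool_pos: [0.4628, -0.03, 0.2193]
orientation: [-2.031, -2.396, 0.0]
force: [0.4, -1.1, -9.3]
opening: 0.022
gripper_force: 6.0
```

```bash
cat >> h.py <<'E'
from scipy.optimize import least_squares
def holes(c,x0,x1,y0,y1):
    g=cv2.cvtColor(c['image'],cv2.COLOR_RGB2GRAY)[y0:y1,x0:x1]
    bh=cv2.morphologyEx(g,cv2.MORPH_BLACKHAT,np.ones((17,17),np.uint8))
    n,l,st,ce=cv2.connectedComponentsWithStats((bh>18).astype(np.uint8))
    return [(round(ce[i][0]+x0,1),round(ce[i][1]+y0,1),int(st[i][4])) for i in range(1,n) if 20<st[i][4]<300 and .6<st[i][2]/st[i][3]<1.6]
def fit(c,T,f,s,hp,ys=(.082,.062,.042)):
    "tilt, vertical slip from hole pixels (far to near)"
    M=R.from_rotvec(s['orientation']).as_matrix(); G=s['tool_pos']-.019*M[:,2]; yv=M[:,0]*[1,1,0]; zv=np.array([0,0,1.])
    def pt(p,y): 
        th,sl=p; n=-yv*np.sin(th)+zv*np.cos(th); b=yv*np.cos(th)+zv*np.sin(th)
        return G-(.152-.022+sl)*n+y*b
    r=least_squares(lambda p:np.ravel([(np.array(proj(c,T,f,pt(p,y)))-h[:2])[1] for y,h in zip(ys,hp)]),[.05,0],x_scale=[.1,.01])
    return r.x,np.abs(r.fun).max()
E
python3 -c "
from h import *
tk()
import pickle
c,T,f=pickle.load(open('w3.pkl','rb'))['wrist']
hp=holes(c,295,345,85,200);print(hp)
o=dict(read_state());o['tool_pos']=np.array([.4618,-.0303,.2121])
print(fit(c,T,f,o,[(321,121),(321,151),(321,180)]))
s=read_state();c,T,f=cam('wrist');print(holes(c,295,345,20,200))
cv2.imwrite('pics/w4.png',c['image'][:,:,::-1])
"
```

```text
t 11.6 G [ 1.000e-01 -4.160e+01  1.343e+02] yaw 99.4 F [ 0.4 -1.1 -9.3] tau [-0.32 -0.06 -0.01] grip 5.99904477596283 0.022014970040807408
[(np.float64(321.1), np.float64(120.2), 126), (np.float64(321.2), np.float64(150.6), 114), (np.float64(321.2), np.float64(179.7), 108), (np.float64(301.9), np.float64(189.7), 90)]
(array([0.00762018, 0.00251959]), np.float64(0.10466769594941638))
[(np.float64(319.7), np.float64(120.4), 118), (np.float64(319.7), np.float64(150.3), 109), (np.float64(319.7), np.float64(178.9), 107), (np.float64(300.9), np.float64(189.9), 55)]
```

```bash
cat >> h.py <<'E'
def tilt(x0=295,x1=345,y0=10,y1=200):
    tk(); s=read_state(); c,T,f=cam('wrist'); cv2.imwrite('pics/last.png',c['image'][:,:,::-1])
    h=sorted([q for q in holes(c,x0,x1,y0,y1) if q[2]>60 and abs(q[0]-320)<12],key=lambda q:q[1])[:3]; print([(float(a),float(b)) for a,b,_ in h],fit(c,T,f,s,h))
E
python3 -c "
from h import *
tilt()
"
```

```text
t 11.65 G [ 1.000e-01 -4.160e+01  1.345e+02] yaw 99.4 F [-0.5 -2.5 -9. ] tau [-0.35  0.13 -0.01] grip 5.998195856809616 0.022009612279757305
[(319.6, 120.4), (319.5, 150.3), (319.6, 178.7)] (array([0.00966783, 0.00631165]), np.float64(0.06945981560210157))
```

The bar slid down in the pads because friction at the deck edge locks the pivot. The fix is to move the hand toward -y (tool -x) so the arm rolls about that contact.

Call:
play_rows:
  targets: [-0.3, 0, 0, 0, -0.6, 0, 0, 0, -0.9, 0, -0.1, 0, -1.2, 0, -0.1, 0, -1.5, 0, -0.2, 0, -1.5, 0, -0.2, 0]
  grip_force: 8

```text
t: 12.2
tool_pos: [0.4659, -0.0454, 0.2214]
orientation: [2.031, 2.396, 0.001]
force: [1.7, 0.2, -2.8]
opening: 0.0223
gripper_force: 8.0
```

```bash
python3 -c "
from h import *
tilt()
"
```

```text
t 12.2 G [  0.5 -57.3 136.4] yaw 99.4 F [ 1.7  0.2 -2.8] tau [ 0.08 -0.47  0.04] grip 7.998588904738426 0.02226314917946743
[(320.0, 104.5), (320.1, 135.6), (320.1, 164.7)] (array([0.08509774, 0.00703324]), np.float64(0.1039253935988711))
```

Pivoting now (0.085 rad). Continue.

Call:
play_rows:
  targets: [-0.4, 0, -0.05, 0, -0.8, 0, -0.1, 0, -1.2, 0, -0.15, 0, -1.6, 0, -0.2, 0, -2, 0, -0.3, 0, -2.4, 0, -0.4, 0, -2.4, 0, -0.4, 0]

```text
t: 12.83
tool_pos: [0.4689, -0.0691, 0.2241]
orientation: [-2.031, -2.395, 0.001]
force: [1.4, 0.6, -11.6]
opening: 0.0221
gripper_force: 8.0
```

```bash
python3 -c "
from h import *
tilt()
"
```

```text
t 12.83 G [ -0.3 -81.1 139.1] yaw 99.4 F [  1.4   0.6 -11.6] tau [ 0.14 -0.5  -0.05] grip 7.97609344124794 0.022100119551677667
[(321.2, 68.6), (321.3, 102.5), (321.1, 133.6)] (array([0.24815923, 0.00939093]), np.float64(0.035656172400308606))
```

Call:
play_rows:
  targets: [-0.4, 0, 0, 0, -0.8, 0, 0, 0, -1.2, 0, 0, 0, -1.2, 0, 0, 0]

```text
t: 13.22
tool_pos: [0.4713, -0.0809, 0.2248]
orientation: [-2.031, -2.396, 0.0]
force: [1.2, 1.8, -11.6]
opening: 0.0218
gripper_force: 8.0
```

Call:
play_rows:
  targets: [0, 0, 0, 0, 0, 0, 0.2, 0, 0, 0, 0.2, 0]
  grip_force: 40

```text
t: 13.47
tool_pos: [0.472, -0.0807, 0.2242]
orientation: [2.03, 2.395, 0.001]
force: [0.7, 0.2, -1.7]
opening: 0.0217
gripper_force: 40.0
```

```bash
python3 -c "
from h import *
tilt()
"
```

```text
t 13.47 G [  0.8 -93.1 139.2] yaw 99.4 F [ 0.7  0.2 -1.7] tau [-0.09 -0.11  0.03] grip 39.99536454677582 0.021686974835917406
[(320.3, 49.4), (320.2, 85.2), (320.1, 117.4)] (array([0.32772553, 0.01031941]), np.float64(0.09589775978837167))
```

Tilted 0.33 rad with the left end about 33 mm above the deck and the right end below. Now slide +y and lift.

Call:
play_rows:
  targets: [1, 0, -0.2, 0, 2, 0, -0.4, 0, 3, 0, -0.5, 0, 4, 0, -0.5, 0, 5, 0, -0.5, 0, 6, 0, -0.5, 0, 7, 0, -0.5, 0, 8, 0, -0.5, 0]

```text
t: 14.18
tool_pos: [0.458, -0.0002, 0.228]
orientation: [-2.031, -2.397, 0.0]
force: [0.5, 0.3, -1.4]
opening: 0.0217
gripper_force: 40.0
```

```bash
python3 -c "
from h import *
tilt()
"
```

```text
t 14.18 G [ 1.00e-01 -1.14e+01  1.43e+02] yaw 99.5 F [ 0.5  0.3 -1.4] tau [-0.14 -0.13 -0.  ] grip 39.99486565589905 0.021650149743094715
[(320.2, 49.2), (320.1, 85.1), (320.1, 117.3)] (array([0.330387  , 0.01002777]), np.float64(0.12398407558467284))
```

Call:
play_rows:
  targets: [0, 0, -1, 0, 0, 0, -2, 0, 0, 0, -3.5, 0, 0, 0, -5, 0, 0, 0, -7, 0, 0, 0, -9, 0, 0, 0, -10, 0, 0, 0, -10, 0]

```text
t: 14.9
tool_pos: [0.4597, -0.002, 0.3319]
orientation: [2.029, 2.392, 0.005]
force: [0.2, 1.1, -1.9]
opening: 0.0217
gripper_force: 40.0
```

Call:
play_rows:
  targets: [0, 0, 0, 0, 0, 0, 0, 0, 0, 0, 0, 0]
  grip_force: 12

```text
t: 15.15
tool_pos: [0.4577, -0.0015, 0.3266]
orientation: [-2.03, -2.395, 0.002]
force: [0.9, -0.4, -1.8]
opening: 0.0222
gripper_force: 12.0
```

```bash
python3 -c "
from h import *
tilt()
"
```

```text
t 15.15 G [ -0.3 -12.6 241.6] yaw 99.4 F [ 0.9 -0.4 -1.8] tau [-0.09 -0.12  0.06] grip 11.999596506357193 0.022203498821002067
[(319.9, 49.3), (319.9, 85.2), (320.0, 117.5)] (array([0.33121309, 0.00957855]), np.float64(0.08680041052211607))
```

Call:
play_rows:
  targets: [0, 0, 0, 0, 0, 0, 0, 0, 0, 0, 0, 0]
  grip_force: 5

```text
t: 15.45
tool_pos: [0.4581, -0.0014, 0.3277]
orientation: [-2.031, -2.396, 0.001]
force: [-0.8, 0.5, -2.1]
opening: 0.0218
gripper_force: 5.0
```

```bash
python3 -c "
from h import *
tilt()
"
```

```text
t 15.45 G [ 1.000e-01 -1.260e+01  2.427e+02] yaw 99.4 F [-0.8  0.5 -2.1] tau [-0.13 -0.07  0.  ] grip 4.999913200736046 0.021757112142085384
[(319.8, 50.1), (320.0, 85.8), (319.9, 118.2)] (array([0.32766719, 0.009491  ]), np.float64(0.005269759300873034))
```

Call:
play_rows:
  targets: [0, 0, 0, 0, 0, 0, 0, 0, 0, 0, 0, 0]
  grip_force: 3.5

```text
t: 15.75
tool_pos: [0.4583, -0.0014, 0.3281]
orientation: [2.031, 2.397, 0.0]
force: [-0.5, -0.3, -2.2]
opening: 0.0222
gripper_force: 3.5
```

```bash
python3 -c "
from h import *
tilt()
"
```

```text
t 15.75 G [ 2.000e-01 -1.260e+01  2.431e+02] yaw 99.4 F [-0.5 -0.3 -2.2] tau [-0.07 -0.09  0.01] grip 3.500046618282795 0.022195023843578354
[(319.8, 81.7), (319.8, 114.1), (319.8, 144.2)] (array([0.18779723, 0.01150053]), np.float64(0.016879120732056663))
```

Call:
play_rows:
  targets: [0, 0, 0, 0, 0, 0, 0, 0]
  grip_force: 3

```text
t: 15.97
tool_pos: [0.4583, -0.0014, 0.3281]
orientation: [2.031, 2.397, 0.0]
force: [-0.7, -0.6, -1.8]
opening: 0.022
gripper_force: 3.0
```

```bash
python3 -c "
from h import *
tilt()
"
```

```text
t 15.97 G [ 2.000e-01 -1.260e+01  2.431e+02] yaw 99.4 F [-0.7 -0.6 -1.8] tau [ 0.01 -0.07  0.01] grip 2.9999756813049316 0.021979464875116116
[(319.8, 99.0), (319.8, 129.8), (319.9, 158.9)] (array([0.10927919, 0.01218336]), np.float64(0.021690969708799912))
```

Call:
play_rows:
  targets: [0, 0, 0, 0, 0, 0, 0, 0, 0, 0, 0, 0]

```text
t: 16.27
tool_pos: [0.4583, -0.0014, 0.3281]
orientation: [2.031, 2.397, 0.0]
force: [-0.1, -0.3, -1.7]
opening: 0.0221
gripper_force: 3.0
```

Call:
play_rows:
  targets: [0, 0, 0, 0, 0, 0, 0, 0, 0, 0, 0, 0, 0, 0, 0, 0, 0, 0, 0, 0, 0, 0, 0, 0]
  grip_force: 25

```text
t: 16.77
tool_pos: [0.4583, -0.0014, 0.3281]
orientation: [-2.031, -2.397, 0.0]
force: [0.3, 0.4, -1.6]
opening: 0.022
gripper_force: 25.0
```

```bash
python3 -c "
from h import *
tilt()
a=cam('wrist')[0]['image'];b=cam('scene')[0]['image'][150:450,230:500]
o=np.zeros((480,770,3),np.uint8);o[:,:440]=a[:,100:540];o[:367,440:]=cv2.resize(b,(330,367))
cv2.imwrite('pics/end.png',o[:,:,::-1])
"
```

```text
t 16.77 G [ 2.000e-01 -1.260e+01  2.431e+02] yaw 99.4 F [ 0.3  0.4 -1.6] tau [-0.09 -0.08 -0.  ] grip 24.999731183052063 0.02201700321470015
[(319.8, 99.0), (319.8, 129.8), (319.8, 159.0)] (array([0.10960156, 0.01171843]), np.float64(0.057435699955817654))
```

View pics/end.png

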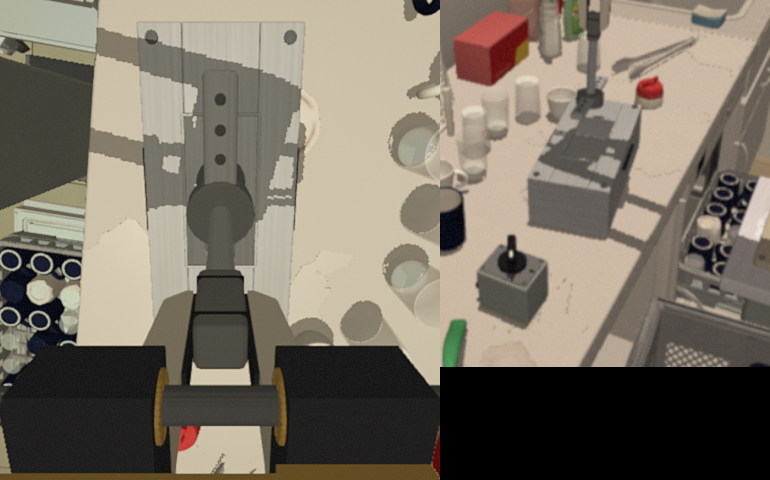

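The picture shows the arm held clear above the deck (hub at (220,212), bar end at (220,75)), tilted 0.11 rad and still, with its origin about 80 mm above the deck. The isolator handle is turned, with its bar seen end-on at (512,250). Hand in.

```bash
python3 -c "
from h import *
print(workorder.close_job())"
```

```text
the job is handed in; nothing more can be done
None
```

The job is handed in: the isolator is turned to its off stop, and the wash arm came out tilted and is now held still about 80 mm above the deck, 0.11 rad from level. I never moved near the mug or cup and didn't re-measure their positions, and the hand-in call returned no verdict.

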